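Latch the spring bar down on the lilac wrapping sheets

ROBOT

A 7-joint arm with a two-finger parallel gripper is mounted at the origin on the work surface. World frame = base frame: x ahead of the robot, y to its left, z up, the work surface at z = 0. Lengths are in m, angles in rad, forces in N, time in s.
With the tool pointing down it reaches from about 0.425 to 0.825 m from the base axis. Payload 3.6 kg.
Tool frame: the origin (TCP) lies midway between the tips of the shut fingers; the grasp point (between the pads) lies 19 mm behind it; z points along the fingers, y is the line along which they close (so a half turn about z gives the same grasp; the last joint's range is limited). The gripper opens to 85 mm and grips with 20 to 120 N. Pads are 22 mm wide; open, the fingers measure 114 mm over their backs; the gripper's body (76 mm by 85 mm) begins 54 mm behind the grasp point. The pads swing forward as they close: fully open they stand 13 mm farther back than shut.
Start: joints at [1.109, 0.615, -0.013, 1.423, 0.008, 1.103, -0.04], TCP at [0.274, -0.589, 0.231] pointing down, gripper open.
Joint ranges: [-3.12, 3.12], [-0.3, 2.06], [-1.34, 1.32], [0.26, 2.42], [-1.36, 4.5], [0.01, 1.98], [-2.84, 2.84]. Speed limits (rad/s): [2.79, 2.79, 3.14, 3.14, 3.14, 3.14, 3.14].

INTERFACE

Orientations are given as a rotation vector (axis times angle).
In Python, from workcell import observe, camera, hand_in gives the robot as it stands.
- The arm moves only by the tool step_arm, never from a script. Its arguments are lists of equal length, an entry for each row: "slide": the shift along the world's x, y, z in mm, a list of three; "rotation": the turn, a rotation vector about the world's x, y, z in rad, a list of three; "jaw": the closure in counts, from 0 (fully open) to 255 (shut). In form: {"slide": [[x, y, z], ...], "rotation": [[wx, wy, wz], ...], "jaw": [jaw, ...]}. A call has 1 to 20 rows; each row is the pose to reach, as a shift and turn from the pose commanded when the call began; what a row does not reach only later rows make up. A row lasts 1/8 s, in which the tool goes at most 62.5 mm and 10.7 degrees, less where a joint would pass 70% of its speed; a pose out of reach is approached as far as the arm can. A call with a gripper value outside its range is refused whole. The fingers move at their own pace and stop on an object; "force" is the grip in N (left out, the last holds). Time passes only in rows, so rows that repeat a pose let the fingers close. It gives the time, the measured TCP pose, the force, the opening and the grip force at its end, in the units of the state.
- observe(): the state, without advancing time (a new reading comes with each control period).
- camera(name): name is "scene" or "top" or "wrist"; returns a dict with "img" (384x512x3 uint8, red, green, blue), "fx", "fy", "cx", "cy" (pixels), "dist" ([k1, k2, p1, p2, k3] as OpenCV has them; the pictures are not rectified), "cam_to_world" (4x4, takes a point from camera to world coordinates); the wrist camera has in their place "mount" (4x4, takes a point from camera to tool coordinates, whose origin is the TCP and whose axes are the flange's). Camera axes: x right, y up, looking along -z (the intrinsics and any distortion apply to the point x, -y, -z); pixel columns grow to the right and rows downward; lengths in m; the calibration is good to about 2 mm. A picture is of the moment at which its call begins: read the wrist's pose just before it. There is no depth.
- hand_in(): hands the job in; it is judged then, once.
The state is a dict: "time": time; "joints": joint angles; "joint_vel": joint speeds; "effort": joint torques, N m; "ee_pos": TCP position; "tcp_rot": TCP orientation; "ft_force": force on the tool from outside, world axes, zero at the start; "ft_torque": the same for the moment, N m; "width": finger opening in m; "grasp_force": force on a finger pad.
Only numpy, scipy, OpenCV 4.12 (cv2) and the standard library are available. Lean on these libraries where they do the work, as an engineer would, in place of code of your own. Each camera call takes 0.05 s, during which the arm holds its last target. There are 200 camera calls.

TASK

On the gift-wrapping counter, clamp the stack of lilac sheets: push the red handle of its sprung bar all the way down, and while holding it down slide it sideways fully home under the blue keeper, then let go so that the keeper holds the bar down. Leave the press with the brown sheets and the wooden cup alone.

Things in the scene. Friction and masses are not known exactly. Their poses are not given: they have to be found in the camera images.
- lilac_press: The press to latch: dark wooden board 220 (x) by 180 (y) by 18 mm, fixed, with a 16 mm stack of LILAC (pale purple) sheets. Origin: centre of the board's underside; x runs from the handle end to the hinge end, z up. Hinge pin along y at x = +80, z = 60 mm. On it a steel bar (12 mm wide, 10 mm thick) swings up and down and slides along y; a torsion spring swings it up.
- lilac_lip (a point): Centre of the underside of the blue keeper's flat lip, at press x = -35, y = +26, z = 72 mm; lip 18 mm (x) by 48 mm (y), 6 mm thick, carried by a post at its +y end, open towards -y. The bar, its top at z = 65 mm when fully down, slides under it towards +y. Let go, the bar rises about 10 mm at the handle and the lip stops it.
- lilac_handle (a point): Centre of the red handle on the bar's end, 170 mm from the hinge axis: a roller with its axis along press y, 30 mm wide between flat ends, 30 mm in diameter; grip it from above across the flat ends, or push it. Fully down: press x = -90, z = 60 mm (underside 27 mm above the board); up: x = -38, z = 182 mm. Its press y is -22 mm plus lilac_slide.
- lilac_bar (a joint): Angle of the lilac press's bar (rad): 0 fully down (stop), 0.8 fully up, where its spring holds it at the start. The spring gives 0.4 N m (up) to 1.3 N m (down), about 3 N to 8 N at the handle. The bar passes under the keeper's lip only below about 0.06; latched it rests at about 0.06.
- lilac_slide (a joint): How far the lilac press's bar is slid along its hinge pin towards press +y (m): 0 to 0.045 (stop, fully under the keeper); starts at 0 to 0.010. About 1 N of friction, no spring sideways; the lip begins to cover the bar at about 0.018.
- kraft_bar (a joint): Angle of the bar of the other press, the same in every way but with BROWN sheets: it starts up at 0.8 and must be left up.
- birch_cup: Wooden cup, 72 mm wide, 55 mm high, with a handle, behind and between the presses; leave it where it stands. Origin: centre of its underside.

How it is judged:
On the way:
1. the lilac press's bar is pushed all the way down against its spring (value of joint lilac_bar below 0.085 rad), for 0.1 s.
At the end, for the whole second after the job is handed in: The lilac press's bar is held down by the keeper (lilac_bar below 0.11 rad) and slid at least 30 of its 45 mm under it (lilac_slide above 0.030 m), the robot having let go; the brown press's bar is still up (above 0.7 rad) and the wooden cup is within 30 mm of where it stood (value of joint lilac_bar below 0.11 rad and value of joint lilac_slide above 0.03 m and value of joint kraft_bar above 0.7 rad and distance of birch_cup from where it was at the start of the episode below 0.03 m); the robot touches nothing.
It fails at once if the brown press's bar is pushed down (below 0.6 rad) (value of joint kraft_bar below 0.6 rad).
It fails at once if the wooden cup is shifted by more than 30 mm (distance of birch_cup from where it was at the start of the episode above 0.03 m).
It also fails if it takes over 35 s, if anything falls off the work surface, if the arm or the gripper's body presses on something with over 40 N, if the wrist force passes 120 N, or if a joint passes its speed limit or range.

## Working session

There is one attempt and no reset: what is moved stays moved. The work goes in short steps, Python scripts to look and compute and a tool call to move; the robot and the scene stay as the last step left them, time stands still between calls to the robot, and variables do not carry over. Pictures are saved under pics/ and viewed, at most 10 in all, crops included, and the job is handed in when it is done.

Besides the shell and the picture viewer there is one more tool, called after "Call:" by a JSON object that holds its "method" and its "body", one argument or row to a line. step_arm: Moves the arm, as the interface text tells. Its arguments: {"type":"object","properties":{"slide":{"type":"array"},"rotation":{"type":"array"},"jaw":{"type":"array"},"force":{"type":"number"}},"required":["slide","rotation","jaw"]}

```bash
mkdir -p pics; cat > h.py <<'E'
import numpy as np, cv2, pickle
from workcell import observe, camera, hand_in
def K(c): return np.array([[c['fx'],0,c['cx']],[0,c['fy'],c['cy']],[0,0,1.]])
def snap(n,f):
    c=camera(n); cv2.imwrite('pics/'+f+'.png',c['img'][:,:,::-1]); pickle.dump(c,open(f+'.pkl','wb')); return c
def ray(c,uv):
    p=cv2.undistortPoints(np.array([[uv]],float),K(c),np.array(c['dist'],float))[0,0]
    T=np.array(c['cam_to_world']); return T[:3,3],T[:3,:3]@np.array([p[0],-p[1],-1])
def atz(c,uv,z):
    o,d=ray(c,uv); return o+d*(z-o[2])/d[2]
def proj(c,P):
    T=np.linalg.inv(np.array(c['cam_to_world'])); q=(T[:3,:3]@np.atleast_2d(P).T).T+T[:3,3]
    q=q*[1,-1,-1]
    return cv2.projectPoints(q,np.zeros(3),np.zeros(3),K(c),np.array(c['dist'],float))[0][:,0]
E
python3 - <<'E'
from h import *
a=snap('scene','s0');b=snap('top','t0')
im=np.vstack([a['img'],b['img']])[:,:,::-1]
o=observe();print(o['ee_pos'],o['tcp_rot'],o['ft_force'],o['time'],o['width'])
print(a['cam_to_world'],b['cam_to_world'])
E
```

```text
[ 0.27408887 -0.58862404  0.23025413] [-3.06507266e+00 -6.78687151e-01  8.00591362e-04] [-0.11433404  0.32345598 -0.03087162] 0.1 0.08558408635174737
[[-0.79899131 -0.44646133  0.40284634  1.06145309]
 [ 0.60131855 -0.58719164  0.54186898  0.50364254]
 [-0.00537554  0.67518758  0.73762649  0.81270465]
 [ 0.          0.          0.          1.        ]] [[ 0.02563467  0.98381618 -0.17733752  0.45526968]
 [-0.99965477  0.02420507 -0.01022049 -0.03839861]
 [-0.00576262  0.17753829  0.98409702  1.15101314]
 [ 0.          0.          0.          1.        ]]
```

View pics/s0.png

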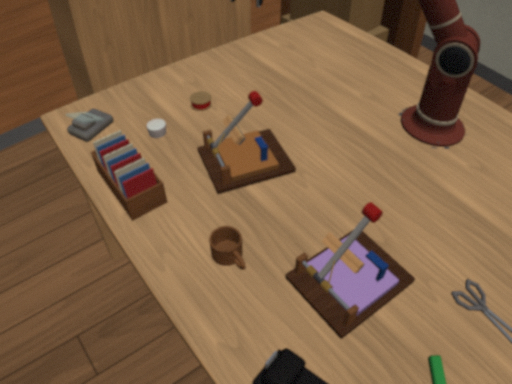

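View pics/t0.png

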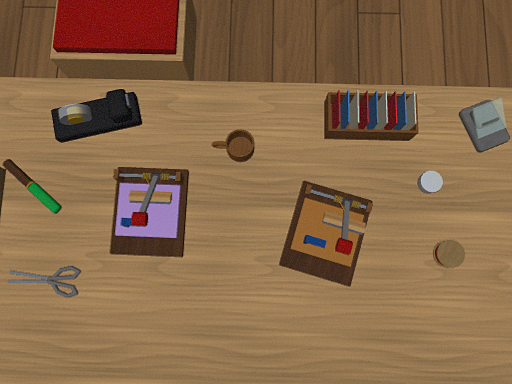

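The scene view shows the lilac press (bar up, red handle at about (372,213)), the brown press and the cup. In the top view the lilac press is at about (150,212), with its handle at (139,219) towards the robot and the blue keeper at (127,222). I'll enlarge both.

```bash
python3 - <<'E'
import cv2,numpy as np
t=cv2.imread('pics/t0.png')[155:265,95:205];s=cv2.imread('pics/s0.png')[195:335,280:420]
r=lambda i,k:cv2.resize(i,None,fx=k,fy=k,interpolation=cv2.INTER_CUBIC)
a=r(t,5);cv2.imwrite('pics/tc.png',a)
cv2.imwrite('pics/sc.png',r(s,4))
E
```

```text
(no output)
```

View pics/tc.png

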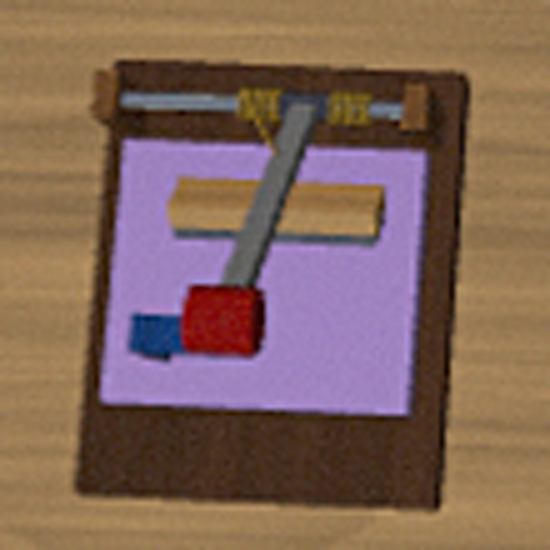

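View pics/sc.png

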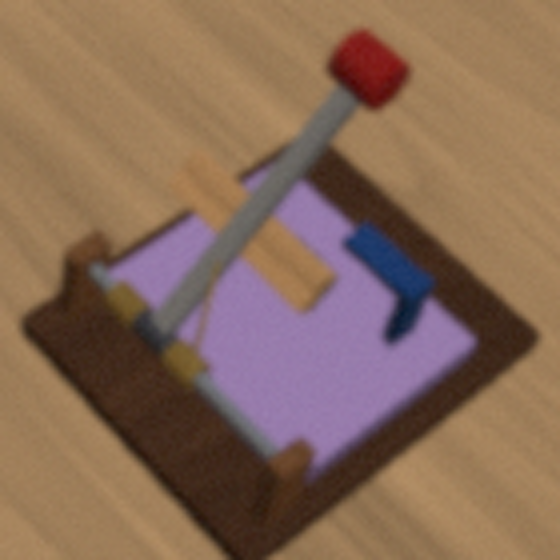

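The top crop shows the board corners at about TL (118,60), TR (467,72), BR (440,508), BL (78,490), with the handle at (223,320). In the scene crop the handle is at (369,69). The keeper's post is on press +y, which is world +y.

```bash
cat >> h.py <<'E'
def frame(): return np.load('press.npy')
E
python3 - <<'E'
from h import *
from scipy.optimize import least_squares
t=pickle.load(open('t0.pkl','rb'));s=pickle.load(open('s0.pkl','rb'))
ct=lambda u,v:(95+(u+.5)/5-.5,155+(v+.5)/5-.5)
cs=lambda u,v:(280+(u+.5)/4-.5,195+(v+.5)/4-.5)
L=[(118,60),(467,72),(440,508),(78,490)]
loc=np.array([[110,90],[110,-90],[-110,-90],[-110,90]])/1000
W=np.array([atz(t,ct(*p),.018)[:2] for p in L]); print(W, [np.linalg.norm(W[i]-W[(i+1)%4]) for i in range(4)])
def g(p):
    c,s_=np.cos(p[2]),np.sin(p[2]); return (loc@np.array([[c,s_],[-s_,c]])+p[:2]-W).ravel()
r=least_squares(g,[.5,.3,0]);p=r.x;print(p,r.fun*1000)
R=np.array([[np.cos(p[2]),-np.sin(p[2]),0],[np.sin(p[2]),np.cos(p[2]),0],[0,0,1]]);T=np.eye(4);T[:3,:3]=R;T[:3,3]=[p[0],p[1],0];np.save('press.npy',T)
# handle triangulation
(o1,d1),(o2,d2)=ray(t,ct(223,320)),ray(s,cs(369,69))
x=np.linalg.lstsq(np.c_[d1,-d2],o2-o1,rcond=None)[0];a,b=o1+d1*x[0],o2+d2*x[1]
print('handle',a,b);h=(a+b)/2;print('press',R.T@(h-T[:3,3]))
w=lambda *q:R@np.array(q)/1000+T[:3,3]
print('scene corners',[((proj(s,w(x,y,18))[0]-[280,195])*4).round() for x,y in((110,90),(110,-90),(-110,-90),(-110,90))])
for y0 in(-22,-12):
  print('up',w(-38,y0,182),'down',w(-90,y0,60),'proj',(proj(t,w(-38,y0,182))[0]-[95,155])*5,(proj(s,w(-38,y0,182))[0]-[280,195])*4)
print('end',w(-90,23,60))
E
```

```text
[[0.70704115 0.31324212]
 [0.70508805 0.13576665]
 [0.48674505 0.13804674]
 [0.49079189 0.31628735]] [np.float64(0.1774862181891728), np.float64(0.21835490921550033), np.float64(0.17828654289819673), np.float64(0.2162706997684969)]
[ 0.59741654  0.22583571 -0.01410309] [ 1.63368246  1.03335509  1.04830735 -1.47327275 -0.58680994 -0.6507868
 -2.09517987  1.09070445]
handle [0.55880504 0.20906305 0.18120729] [0.55878622 0.20908659 0.18121129]
press [-0.0383807  -0.01730388  0.18120929]
scene corners [array([246., 557.]), array([ 16., 308.]), array([307., 117.]), array([540., 324.])]
up [0.55911006 0.2043738  0.182     ] down [0.50711523 0.20510714 0.06      ] proj [231.58500036 317.35388058] [360.19786902  60.82402682]
up [0.55925108 0.21437281 0.182     ] down [0.50725626 0.21510614 0.06      ] proj [208.16286986 316.42747041] [375.24842982  73.55663329]
end [0.50774985 0.25010266 0.06      ]
```

Triangulation puts the handle at press (-38.4, -17.3, 181) mm. That fits the specification, with a slide of about 5 mm. Next I lift, turn and go over, passing high above the brown press.

Call:
{"method": "step_arm", "body": {
  "slide": [
    [0,0,50],
    [0,0,110],
    [30,60,110],
    [50,120,110],
    [70,180,110],
    [90,240,110],
    [110,300,110],
    [130,360,110],
    [150,420,110],
    [175,480,110],
    [200,540,110],
    [220,600,110],
    [245,660,110],
    [265,720,110],
    [280,780,110],
    [285,798,100],
    [285,798,80],
    [285,798,80]
  ],
  "rotation": [
    [0,0,-0.15],
    [0,0,-0.3],
    [0,0,-0.45],
    [0,0,-0.45],
    [0,0,-0.45],
    [0,0,-0.45],
    [0,0,-0.45],
    [0,0,-0.45],
    [0,0,-0.45],
    [0,0,-0.45],
    [0,0,-0.45],
    [0,0,-0.45],
    [0,0,-0.45],
    [0,0,-0.45],
    [0,0,-0.45],
    [0,0,-0.45],
    [0,0,-0.45],
    [0,0,-0.45]
  ],
  "jaw": [0,0,0,0,0,0,0,0,0,0,0,0,0,0,0,0,0,0],
  "force": 40
}}

```text
time: 2.35
ee_pos: [0.5582, 0.2084, 0.309]
tcp_rot: [3.139, -0.021, -0.008]
ft_force: [0.1, 0.3, -0.8]
width: 0.0859
grasp_force: 0.0
```

```bash
python3 - <<'E'
from h import *
from scipy.spatial.transform import Rotation as Ro
o=observe();c=snap('wrist','w1')
T=np.eye(4);T[:3,:3]=Ro.from_rotvec(o['tcp_rot']).as_matrix();T[:3,3]=o['ee_pos']
c['cam_to_world']=T@np.array(c['mount'])
F=frame();h=F[:3,:3]@[-.038,-.0173,.182]+F[:3,3];print(o['ee_pos'],h,proj(c,h))
i=c['img'].astype(int);m=((i[...,0]>90)&(i[...,1]<50)&(i[...,2]<60)).astype(np.uint8)
print(cv2.connectedComponentsWithStats(m)[2:])
E
```

```text
[0.55824679 0.20843349 0.30902323] [0.55917634 0.20907333 0.182     ] [[254.83927151 177.80689279]]
(array([[     0,      0,    512,    384, 196596],
       [   242,    190,      3,      1,      3],
       [   387,    372,      3,      3,      3],
       [   386,    374,      1,      1,      1],
       [   390,    376,      1,      2,      2],
       [   390,    379,      1,      1,      1],
       [   388,    382,      1,      1,      1],
       [   390,    383,      1,      1,      1]], dtype=int32), array([[255.49409449, 191.49154611],
       [243.        , 190.        ],
       [388.        , 373.        ],
       [386.        , 374.        ],
       [390.        , 376.5       ],
       [390.        , 379.        ],
       [388.        , 382.        ],
       [390.        , 383.        ]]))
```

View pics/w1.png

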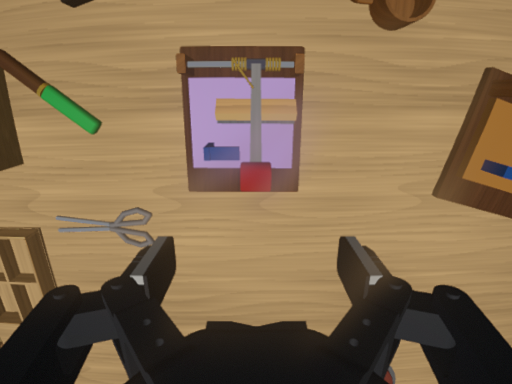

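The wrist view shows the handle at (256,178), against (255,178) predicted, and centred between the fingers. I go straight down over it and close.

Call:
{"method": "step_arm", "body": {
  "slide": [
    [1,0,-50],
    [1,0,-90],
    [1,0,-120],
    [1,0,-146],
    [1,0,-146],
    [1,0,-146],
    [1,0,-146],
    [1,0,-146],
    [1,0,-146],
    [1,0,-146],
    [1,0,-146]
  ],
  "rotation": [
    [0,0,0],
    [0,0,0],
    [0,0,0],
    [0,0,0],
    [0,0,0],
    [0,0,0],
    [0,0,0],
    [0,0,0],
    [0,0,0],
    [0,0,0],
    [0,0,0]
  ],
  "jaw": [0,0,0,0,0,255,255,255,255,255,255],
  "force": 40
}}

```text
time: 3.78
ee_pos: [0.5605, 0.2089, 0.1661]
tcp_rot: [-3.141, 0.022, -0.001]
ft_force: [-1.9, -0.7, 6.2]
width: 0.0297
grasp_force: 45.5
```

Call:
{"method": "step_arm", "body": {
  "slide": [
    [-6,0,-6],
    [-12,0,-12.5],
    [-17,0,-19],
    [-22.3,0,-26],
    [-27,0,-33],
    [-31.2,0.5,-40.5],
    [-35,0.5,-48],
    [-38.6,0.5,-56],
    [-42,0.5,-64],
    [-44.4,0.5,-72],
    [-47,0.5,-80],
    [-48.6,0.5,-88],
    [-50,0.5,-96.5],
    [-51,0.5,-105],
    [-52,0.5,-113.5],
    [-52,0.5,-122],
    [-52,0.5,-124],
    [-52,0.5,-124],
    [-52,0.5,-124]
  ],
  "rotation": [
    [0,0,0],
    [0,0,0],
    [0,0,0],
    [0,0,0],
    [0,0,0],
    [0,0,0],
    [0,0,0],
    [0,0,0],
    [0,0,0],
    [0,0,0],
    [0,0,0],
    [0,0,0],
    [0,0,0],
    [0,0,0],
    [0,0,0],
    [0,0,0],
    [0,0,0],
    [0,0,0],
    [0,0,0]
  ],
  "jaw": [255,255,255,255,255,255,255,255,255,255,255,255,255,255,255,255,255,255,255]
}}

```text
time: 6.15
ee_pos: [0.5075, 0.2099, 0.0421]
tcp_rot: [-3.141, 0.022, 0.001]
ft_force: [-4.1, -0.8, 8.7]
width: 0.0293
grasp_force: 53.4
```

Call:
{"method": "step_arm", "body": {
  "slide": [
    [0,0,-2],
    [0,0,-3],
    [0,0,-3]
  ],
  "rotation": [
    [0,0,0],
    [0,0,0],
    [0,0,0]
  ],
  "jaw": [255,255,255]
}}

```text
time: 6.52
ee_pos: [0.5076, 0.21, 0.0392]
tcp_rot: [-3.141, 0.021, 0.001]
ft_force: [-4.7, -0.8, 9.7]
width: 0.0293
grasp_force: 53.6
```

```bash
python3 - <<'E'
from h import *
s=snap('scene','s2');F=frame()
w=lambda *q:F[:3,:3]@np.array(q)/1000+F[:3,3]
x0,y0=250,180;im=cv2.resize(s['img'][y0:y0+150,x0:x0+200,::-1],None,fx=4,fy=4,interpolation=cv2.INTER_CUBIC)
cv2.imwrite('pics/s2c.png',im)
for a in(0,.06,.12): print(a,[((proj(s,w(80-r*np.cos(a),-17,60+r*np.sin(a)))[0]-[x0,y0])*4).round() for r in(100,150,170)])
E
```

```text
0 [array([418., 293.]), array([484., 247.]), array([509., 229.])]
0.06 [array([420., 287.]), array([487., 237.]), array([512., 218.])]
0.12 [array([421., 281.]), array([489., 228.]), array([515., 207.])]
```

View pics/s2c.png

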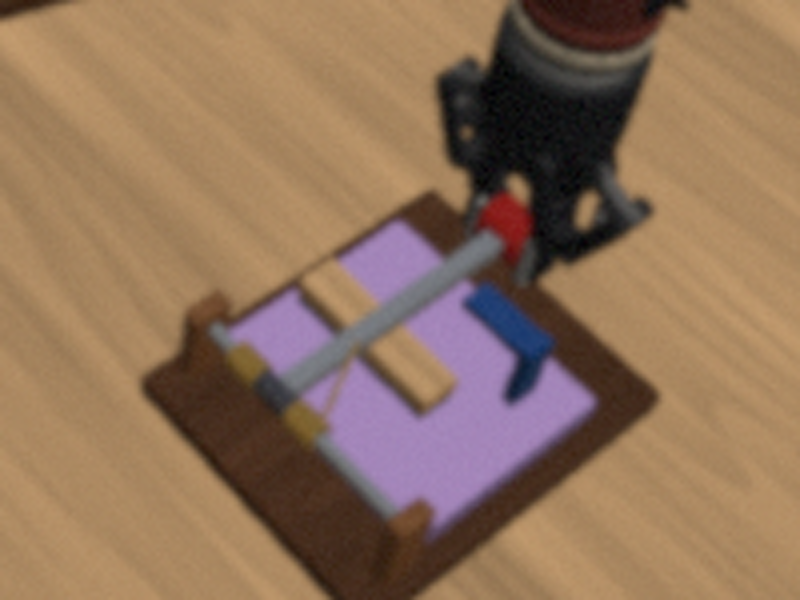

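The bar looks close to fully down, with its near end at (485,247), where 0 rad is predicted. I push a little more to confirm the stop by force.

Call:
{"method": "step_arm", "body": {
  "slide": [
    [0,0,-2],
    [0,0,-4],
    [0,0,-4]
  ],
  "rotation": [
    [0,0,0],
    [0,0,0],
    [0,0,0]
  ],
  "jaw": [255,255,255]
}}

```text
time: 6.95
ee_pos: [0.5077, 0.21, 0.0353]
tcp_rot: [-3.141, 0.022, 0.001]
ft_force: [-4.2, -0.6, 10.3]
width: 0.0291
grasp_force: 54.1
```

```bash
python3 - <<'E'
from h import *
s2=pickle.load(open('s2.pkl','rb'));s=snap('scene','s3')
d=np.abs(s2['img'].astype(int)-s['img'])[180:330,250:450].sum(2)
print('diff',(d>60).sum())
for c in(s2,s):
  i=c['img'].astype(int);m=((i[...,0]>110)&(i[...,1]<60)&(i[...,2]<60));m[:225-15]=0;m[260:]=0;m[:,:355]=0;m[:,395:]=0
  v,u=np.nonzero(m);print(len(u),u.mean(),v.mean(),v.min(),v.max())
x0,y0=335,205
im=np.hstack([cv2.resize(c['img'][y0:y0+60,x0:x0+60,::-1],None,fx=6,fy=6,interpolation=cv2.INTER_CUBIC) for c in(s2,s)])
cv2.imwrite('pics/cmp.png',im)
E
```

```text
diff 397
98 376.48979591836735 234.58163265306123 229 241
95 376.2 235.46315789473684 229 242
```

View pics/cmp.png

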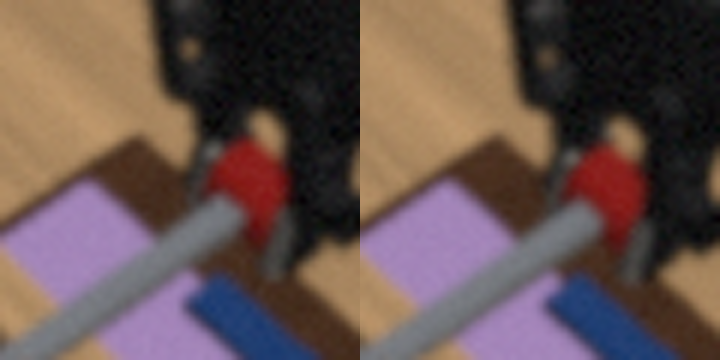

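In the comparison the handle has come down about 0.9 px, so it was still following the tool and is not at its stop yet. I keep pushing.

Call:
{"method": "step_arm", "body": {
  "slide": [
    [0,0,-2],
    [0,0,-4],
    [0,0,-6],
    [0,0,-6]
  ],
  "rotation": [
    [0,0,0],
    [0,0,0],
    [0,0,0],
    [0,0,0]
  ],
  "jaw": [255,255,255,255]
}}

```text
time: 7.5
ee_pos: [0.5079, 0.2103, 0.0302]
tcp_rot: [-3.14, 0.022, -0.0]
ft_force: [-5.2, -1.5, 16.9]
width: 0.0295
grasp_force: 55.3
```

```bash
python3 - <<'E'
from h import *
s=snap('scene','s4');F=frame()
i=s['img'].astype(int);m=((i[...,0]>110)&(i[...,1]<60)&(i[...,2]<60));m[:210]=0;m[260:]=0;m[:,:355]=0;m[:,395:]=0
v,u=np.nonzero(m);print(len(u),u.mean(),v.mean(),v.min(),v.max())
E
```

```text
89 375.96629213483146 235.76404494382024 230 242
```

The force has risen to 17 N, so the bar is on its stop. Next I slide it sideways.

Call:
{"method": "step_arm", "body": {
  "slide": [
    [0,4,0],
    [0,8,0],
    [0,12,0],
    [0,16,0],
    [0,20,0],
    [0,24,0],
    [0.5,28,0],
    [0.5,32,0],
    [0.5,35,0],
    [0.5,38,0],
    [0.5,38,0]
  ],
  "rotation": [
    [0,0,0],
    [0,0,0],
    [0,0,0],
    [0,0,0],
    [0,0,0],
    [0,0,0],
    [0,0,0],
    [0,0,0],
    [0,0,0],
    [0,0,0],
    [0,0,0]
  ],
  "jaw": [255,255,255,255,255,255,255,255,255,255,255]
}}

```text
time: 8.93
ee_pos: [0.5086, 0.249, 0.0304]
tcp_rot: [-3.139, 0.021, -0.001]
ft_force: [-6.1, -0.3, 15.1]
width: 0.0295
grasp_force: 55.2
```

Call:
{"method": "step_arm", "body": {
  "slide": [
    [0,2,0],
    [0,3,0],
    [0,3,0]
  ],
  "rotation": [
    [0,0,0],
    [0,0,0],
    [0,0,0]
  ],
  "jaw": [255,255,255]
}}

```text
time: 9.3
ee_pos: [0.5086, 0.2516, 0.0304]
tcp_rot: [-3.14, 0.022, -0.001]
ft_force: [-4.2, -0.5, 16.7]
width: 0.0292
grasp_force: 55.2
```

```bash
python3 - <<'E'
from h import *
s=snap('scene','s5')
cv2.imwrite('pics/s5c.png',cv2.resize(s['img'][180:330,250:450,::-1],None,fx=4,fy=4,interpolation=cv2.INTER_CUBIC))
E
```

```text
(no output)
```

View pics/s5c.png

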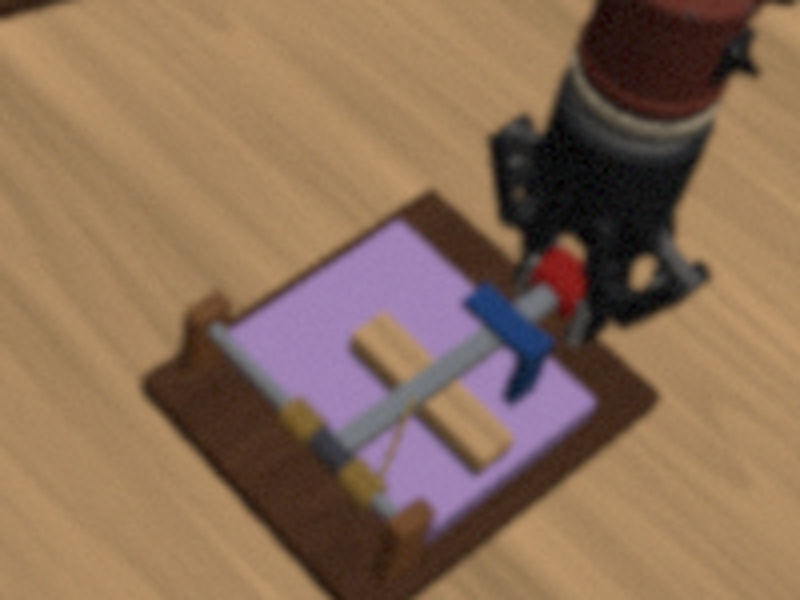

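The bar now lies under the blue lip at (510,318). I feel for the side stop, then release and rise.

Call:
{"method": "step_arm", "body": {
  "slide": [
    [0,1.5,0],
    [0,3,0],
    [0,3,0]
  ],
  "rotation": [
    [0,0,0],
    [0,0,0],
    [0,0,0]
  ],
  "jaw": [255,255,255]
}}

```text
time: 9.72
ee_pos: [0.5087, 0.2533, 0.0303]
tcp_rot: [-3.141, 0.025, -0.0]
ft_force: [-5.0, -1.4, 16.5]
width: 0.0292
grasp_force: 55.3
```

Call:
{"method": "step_arm", "body": {
  "slide": [
    [0,0,0],
    [0,0,2],
    [0,0,4],
    [0,0,4],
    [0,0,4],
    [0,0,4],
    [0,0,4]
  ],
  "rotation": [
    [0,0,0],
    [0,0,0],
    [0,0,0],
    [0,0,0],
    [0,0,0],
    [0,0,0],
    [0,0,0]
  ],
  "jaw": [255,255,255,0,0,0,0]
}}

```text
time: 10.6
ee_pos: [0.5088, 0.2533, 0.032]
tcp_rot: [3.141, -0.022, -0.001]
ft_force: [0.7, -0.0, 0.3]
width: 0.0855
grasp_force: 0.0
```

Call:
{"method": "step_arm", "body": {
  "slide": [
    [0,0,10],
    [0,0,25],
    [0,0,50],
    [0,0,90],
    [0,0,140],
    [0,0,190],
    [0,0,230],
    [0,0,230]
  ],
  "rotation": [
    [0,0,0],
    [0,0,0],
    [0,0,0],
    [0,0,0],
    [0,0,0],
    [0,0,0],
    [0,0,0],
    [0,0,0]
  ],
  "jaw": [0,0,0,0,0,0,0,0]
}}

```text
time: 11.6
ee_pos: [0.5106, 0.2545, 0.2675]
tcp_rot: [-3.137, 0.022, -0.014]
ft_force: [0.2, 0.7, -0.1]
width: 0.0853
grasp_force: 0.0
```

```bash
python3 - <<'E'
from h import *
s=snap('scene','s6')
cv2.imwrite('pics/s6c.png',cv2.resize(s['img'][80:340,190:450,::-1],None,fx=2.3,fy=2.3,interpolation=cv2.INTER_CUBIC))
E
```

```text
(no output)
```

View pics/s6c.png

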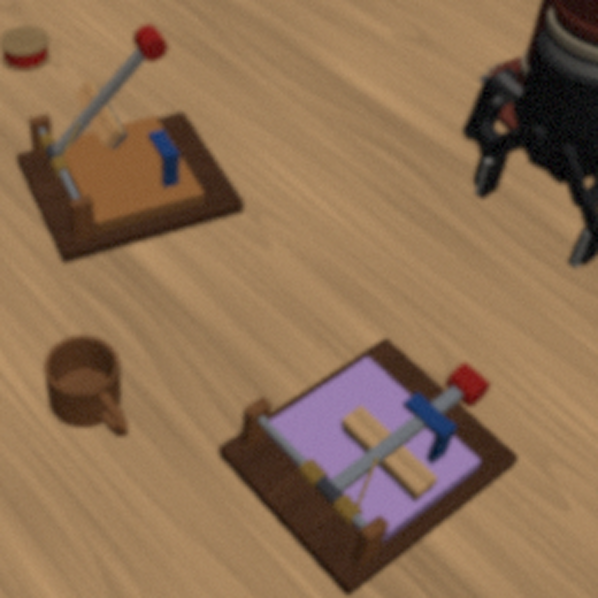

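The lilac bar is latched under the keeper at (432,415) with the robot clear. The brown bar is still up and the cup has not moved, so I hand in.

```bash
python3 -c "from h import *;print(hand_in())"
```

```text
the job is handed in; nothing more can be done
None
```

The lilac bar is held down under the blue keeper and slid about fully home. In the last picture the robot was clear, the brown press's bar was still up and the cup had not moved. The job was handed in after about 12 of the 35 s; no verdict was returned.

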